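# Lay out the supper tray

## Robot

A 7-joint arm with a two-finger parallel gripper is mounted at the origin on a cart in front of the work surface, level with it; the furniture and walls round the work are solid. World frame = base frame: x ahead of the robot, y to its left, z up, the work surface at z = 0. Lengths are in m, angles in degrees, forces in N, time in s.
With the tool pointing down it reaches from about 0.35 to 0.9 m from the base axis. Payload 7.2 kg.
Tool frame: the origin (TCP) lies midway between the tips of the shut fingers; the grasp point (between the pads) lies 19 mm behind it; z points along the fingers, y is the line along which they close (so a half turn about z gives the same grasp; the last joint's range is limited). The gripper opens to 88 mm and grips with 3 to 60 N. Pads are 20 mm wide; open, the fingers measure 115 mm over their backs; the gripper's body (75 mm by 178 mm) begins 61 mm behind the grasp point.
Start: joints at [72.869, 23.554, -0.728, 91.456, 0.321, 64.991, -4.71], TCP at [0.143, -0.608, 0.223] pointing down, gripper open.
Joint ranges: [-169.25, 169.25], [-16.82, 113.86], [-84.01, 82.57], [7.8, 145.47], [-59.2, 239.2], [7.22, 106.19], [-163.78, 163.78]. Speed limits (degrees/s): [136.94, 136.94, 172.46, 172.46, 180, 180, 180].

## Interface

Orientations are given as a 3x3 rotation matrix whose columns are the frame's x, y, z axes.
In Python, from cell import sensors, cams, robot gives the robot as it stands. The module is installed in compiled form; this text tells all that it offers.
- The arm moves only by the tool play_rows, never from a script. Its argument "increments" is text: rows parted by semicolons, each of 6 numbers parted by spaces: the shift along the tool's x, y, z each as a share of 1 m, from -1 to 1, then the turn, a rotation vector about the tool's x, y, z each as a share of 60 degrees, from -1 to 1. A call has exactly 10 rows; each row is the pose to reach, as a shift and turn from the pose commanded when the call began, along the tool's axes at that moment; what a row does not reach only later rows make up. A row lasts 1/8 s, in which the tool goes at most 62.5 mm and 10.7 degrees, less where a joint would pass 70% of its speed; a pose out of reach is approached as far as the arm can. A call with a number of a shift or a turn outside -1 to 1 is refused whole. A call with a gripper value outside its range is refused whole. "claw" is the opening, from 0 (shut) to 1 (fully open), set as the call begins (left out, the last holds). The fingers move at their own pace and stop on an object; the grip force is fixed at half the most. Time passes only in rows, so rows that repeat a pose let the fingers close, or fill a call up. It gives the time, the measured TCP pose, the force, the opening and the grip force at its end, in the units of the state.
- sensors.get_obs(): the state, without advancing time (a new reading comes with each control period).
- cams.read_camera(name): name is "scene" or "top"; returns the picture (420x560x3 uint8, blue, green, red); there is no depth.
- cams.camera_info(name): a dict with "fov_y" (degrees; the focal length in pixels is half the picture's height over the tangent of half this angle, whatever the lens; pixels are square), "cx", "cy" (the principal point, pixels), "rvec" (rotation vector, rad) and "tvec" (3), from world to camera coordinates, as OpenCV has them. Camera axes: x right, y down, z forward; pixel columns grow to the right and rows downward; lengths in m; the calibration is good to about 2 mm. A picture is of the moment at which its call begins. camera_info takes no time and is no camera call.
- robot.finish_job(): hands the job in; it is judged then, once.
The state is a dict: "clock": time; "q": joint angles; "qd": joint speeds; "joint_efforts": joint torques, N m; "ee_pos": TCP position; "orientation": TCP orientation; "contact_force": force on the tool from outside, world axes, zero at the start; "torque": the same for the moment, N m; "grip_width": opening from 0.0 (shut) to 1.0 (fully open); "finger_force": force on a finger pad.
Only numpy, scipy, OpenCV 4.12 (cv2) and the standard library are available. Lean on these libraries where they do the work, as an engineer would, in place of code of your own. Each camera call takes 0.05 s, during which the arm holds its last target. There are 200 camera calls.

## Task

Lay out the supper tray in one straight row along the middle of its length: stand the candle tin centred on top of the zinc jar cap that is on the tray, the salt shaker on the tray to the left of the cap (as the robot sees it), the shorter spice jar with the yellow lid to the right of the cap, and the taller spice jar with the dark lid to the right of that one. Leave about 2 cm clear between neighbours (measured from the cap's rim for the two beside it), everything upright on its base. Do not move or knock over the wooden butter stamp and the corked glass bottle that stand among them.

Things in the scene. Friction and masses are not known exactly. Their poses are not given: they have to be found in the camera images.
- tray: Light wooden tray with a low lip and a dark bar handle at each end, fixed: 100 mm (x) by 320 mm (y, its length; 352 over the handles). Inner floor 12 mm above the worktop; lip 7 mm wide, its top 16 mm above the worktop. Origin: centre of the underside, on the worktop; +y along its length to the robot's left, +x away from the robot (turned by up to 7 degrees).
- cap: Grey zinc jar cap lying flat side up on the tray's floor, on the middle line of its length but to the left of its centre; fixed. 74 mm in diameter, 24 mm high, flat top. Origin: centre of its underside (12 mm above the worktop); its axes are parallel to the tray's. (A 0.33 m high display case stands close behind the tray; a hood hangs low over the stove at the left.)
- candle: Candle stub in a low round grey tin, 55 mm in diameter, 20 mm high (the tin's wall 18 mm), starts on the worktop. Origin: centre of the underside, z up; round, so its yaw is of no account.
- shaker: Salt shaker: clear glass with a grey domed metal top, 90 mm high; body 44 mm in diameter up to about 70 mm, top 34 mm; starts on the worktop. Origin: centre of the underside, z up; round, so its yaw is of no account.
- jar_short: Shorter spice jar with a yellow lid, 42 mm in diameter, 96 mm high, the lid the top 20 mm; starts on the worktop. Origin: centre of the underside, z up; round, so its yaw is of no account.
- jar_tall: Taller spice jar with a dark brown lid, 44 mm in diameter, 105 mm high, the lid the top 20 mm; starts on the worktop. Origin: centre of the underside, z up; round, so its yaw is of no account.
- stamp: Turned wooden butter stamp, 60 mm in diameter at its foot, 66 mm high, knob on top; a bystander to be left where it stands. Origin: centre of the underside, z up; round, so its yaw is of no account.
- corked: Small clear glass bottle with a cork, 42 mm in diameter, 100 mm high; a bystander to be left where it stands. Origin: centre of the underside, z up; round, so its yaw is of no account.
Things that resemble listed ones, but are neither listed nor needed, are in the scene too. What is shaped like the jar_short but purple is not meant.

How it is judged (in metres and radians):
At the end, for the whole second after the job is handed in: Candle tin on the cap, centred within 10 mm; shaker left and yellow-lid jar right of the cap, dark-lid jar right of that, gaps 20 mm +-12 mm; shaker and jars within 13 mm of the lengthwise line through the cap, on the tray's floor; all four upright (0.12 rad), released and at rest (horizontal distance between candle and cap below 0.01 m and z of candle in the frame of cap between 0.019 and 0.029 m and x of shaker in the frame of cap between -0.013 and 0.013 m and y of shaker in the frame of cap between 0.067 and 0.091 m and x of jar_short in the frame of cap between -0.013 and 0.013 m and y of jar_short in the frame of cap between -0.09 and -0.066 m and x of jar_tall in the frame of cap between -0.013 and 0.013 m and horizontal distance between jar_tall and jar_short between 0.051 and 0.075 m and y of jar_tall in the frame of cap below -0.11 m and z of shaker in the frame of cap between -0.005 and 0.005 m and z of jar_short in the frame of cap between -0.005 and 0.005 m and z of jar_tall in the frame of cap between -0.005 and 0.005 m and angle between each of candle, shaker, jar_short, jar_tall's own z axis and vertical below 0.12 rad and linear speed of each of candle, shaker, jar_short, jar_tall below 0.02 m/s); the robot touches nothing.
It fails at once if the butter stamp or the corked bottle is moved by more than 20 mm or tipped (distance of any of stamp, corked from where it was at the start of the episode above 0.02 m or angle between any of stamp, corked's own z axis and vertical above 0.3 rad).
It also fails if it takes over 91 s, if anything falls off the work surface, if the arm or the gripper's body presses on something with over 40 N, if the wrist force passes 120 N, or if a joint passes its speed limit or range.

## Working session

There is one attempt and no reset: what is moved stays moved. The work goes in short steps, Python scripts to look and compute and a tool call to move; the robot and the scene stay as the last step left them, time stands still between calls to the robot, and variables do not carry over. Pictures are saved under pics/ and viewed, at most 14 in all, crops included, and the job is handed in when it is done.

Besides the shell and the picture viewer there is one more tool, called after "Call:" in YAML: its name, and indented under it one key for each argument. play_rows: Moves the arm, as the interface text tells. Shift numbers are shares of 1 m and turn numbers shares of 60 degrees, none past 1 either way. Its arguments: {"type":"object","properties":{"increments":{"type":"string"},"claw":{"type":"number"}},"required":["increments"]}

```bash
mkdir -p pics
python3 - <<'E'
from cell import sensors,cams
import cv2
for n in("scene","top"):
    cv2.imwrite(f"pics/{n}0.png",cams.read_camera(n)); print(n,cams.camera_info(n))
o=sensors.get_obs(); print(o['clock'],o['ee_pos'],o['orientation'],o['grip_width'])
E
```

```text
scene {'fov_y': 52.184956358966325, 'cx': 282.3522476488996, 'cy': 214.8331888334392, 'rvec': array([ 0.74945182, -2.59361778,  1.09500131]), 'tvec': array([0.36909472, 0.33520124, 0.73684668])}
top {'fov_y': 54.795711102818444, 'cx': 282.79267076837857, 'cy': 206.27093414751855, 'rvec': array([ 2.1968765 , -2.1478838 ,  0.09881339]), 'tvec': array([-0.15490368,  0.53856464,  0.85949145])}
0.1 [ 0.14279966 -0.608018    0.22189429] [[ 9.73500519e-01  2.28684406e-01 -4.25841350e-04]
 [ 2.28684782e-01 -9.73499539e-01  1.38464235e-03]
 [-9.79102438e-05 -1.44533348e-03 -9.99998951e-01]] 0.9996554039798132
```

View pics/scene0.png

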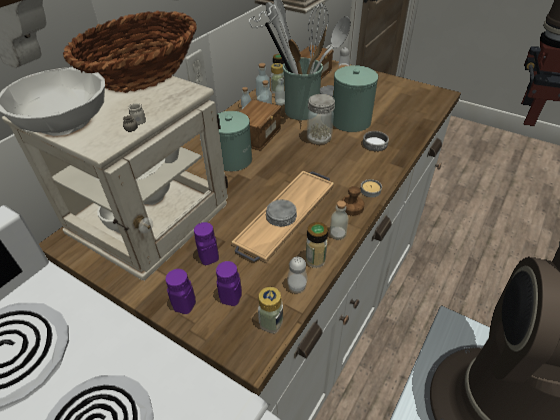

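View pics/top0.png

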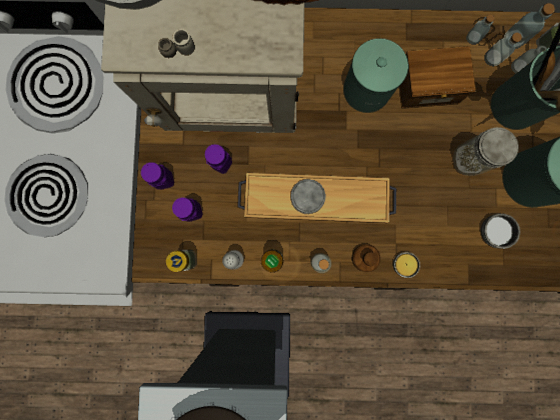

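The top view shows the front row: yellow-lid jar (178,260), shaker (233,260), dark-lid jar (272,261), corked bottle (321,263), stamp (367,258) and candle (406,264). The tray centre is near (317,198) and the cap at (308,196). The purple jars and the white tin at (500,231) are lookalikes.

```bash
cat > h.py <<'E'
import numpy as np,cv2
from cell import cams,sensors
def P(n):
    c=cams.camera_info(n); f=210/np.tan(np.radians(c['fov_y']/2))
    R=cv2.Rodrigues(c['rvec'])[0]; K=np.array([[f,0,c['cx']],[0,f,c['cy']],[0,0,1]])
    return K,R,c['tvec']
def onplane(n,uv,z):
    K,R,t=P(n); o=-R.T@t; d=R.T@np.linalg.inv(K)@np.array([uv[0],uv[1],1.]); return o+d*(z-o[2])/d[2]
def proj(n,p):
    K,R,t=P(n); v=K@(R@np.array(p)+t); return v[:2]/v[2]
E
python3 - <<'E'
from h import *
for n,uv,z in [("yl",(178,260),.096),("sh",(233,260),.09),("dk",(272,261),.105),("cork",(321,263),.1),("stamp",(367,258),.066),("candle",(406,264),.02),("cap",(308,196),.036),("trayL",(246,197),.016),("trayR",(389,198),.016)]:
    p=onplane("top",uv,z); print(n,p.round(4),proj("scene",p).round(0))
o=cv2.imread("pics/top0.png"); cv2.imwrite("pics/c1.png",cv2.resize(o[165:280,145:425],None,fx=2.8,fy=2.8,interpolation=cv2.INTER_CUBIC))
s=cv2.imread("pics/scene0.png"); cv2.imwrite("pics/c2.png",cv2.resize(s[160:340,220:400],None,fx=3.2,fy=3.2,interpolation=cv2.INTER_CUBIC))
# tray by color
hsv=cv2.cvtColor(o,cv2.COLOR_BGR2HSV); m=((hsv[...,2]>140)&(hsv[...,1]>60)).astype(np.uint8); m[:160]=0;m[240:]=0;m[:,:230]=0;m[:,410:]=0
r=cv2.minAreaRect(max(cv2.findContours(m,0,1)[0],key=cv2.contourArea)); b=cv2.boxPoints(r)
q=np.array([onplane("top",x,.016) for x in b]); print(r,q.round(4),q.mean(0))
E
```

```text
yl [0.4236 0.0624 0.096 ] [270. 294.]
sh [ 0.4258 -0.0459  0.09  ] [299. 258.]
dk [ 0.4262 -0.1243  0.105 ] [318. 229.]
cork [ 0.4243 -0.2208  0.1   ] [339. 205.]
stamp [ 0.4352 -0.3184  0.066 ] [353. 190.]
candle [ 0.4228 -0.4123  0.02  ] [370. 185.]
cap [ 0.5644 -0.1967  0.036 ] [282. 209.]
trayL [ 0.5615 -0.0609  0.016 ] [251. 250.]
trayR [ 0.5664 -0.3768  0.016 ] [317. 176.]
((316.8338623046875, 197.1533660888672), (144.124755859375, 44.12472152709961), 2.2906100749969482) [[ 0.5186 -0.0577  0.016 ]
 [ 0.6169 -0.0585  0.016 ]
 [ 0.6111 -0.3785  0.016 ]
 [ 0.5131 -0.3744  0.016 ]] [ 0.56494186 -0.21730367  0.016     ]
```

View pics/c1.png

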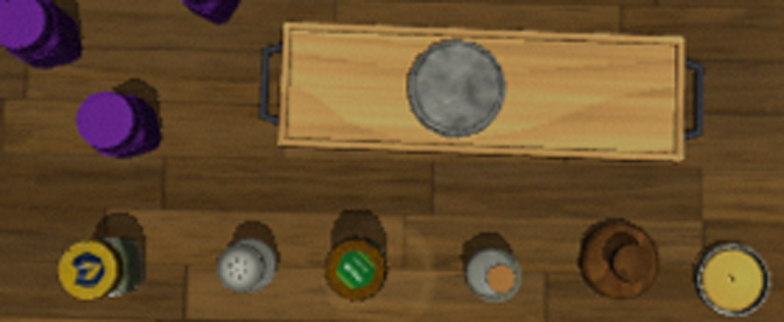

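View pics/c2.png

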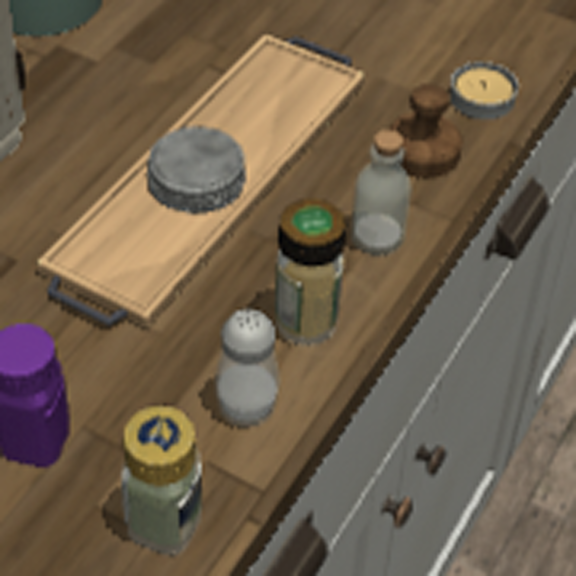

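The crops confirm the identities. Refined lid centres in the top view are yellow (176.8,261.1), shaker (230.7,260.4), dark (271.8,260.7), candle (406.4,264.6) and cap (307.9,196.4). I'll use the two views together for positions, and start by moving towards the candle.

Run:
```python
from h import *
from scipy.optimize import least_squares as L
for n,a,b,z in [("yl",(176.8,261.1),(270,295.3),.096),("sh",(230.7,260.4),(297.8,260.6),.088),("dk",(271.8,260.7),(317.8,229.4),.105),("candle",(406.4,264.6),(371.6,186.6),.019),("cap",(307.9,196.4),(281.3,208.4),.036)]:
    p=onplane("top",a,z); s=onplane("scene",b,z)
    r=L(lambda x:np.r_[proj("top",x)-a,proj("scene",x)-b],p).x
    print(n,p.round(4),s.round(4),r.round(4))
for uv in[(107,132),(272,132)]: print(onplane("top",uv,0))
```

```text
yl [0.4214 0.0647 0.096 ] [0.4223 0.0649 0.096 ] [0.4218 0.0648 0.0963]
sh [ 0.4249 -0.0411  0.088 ] [ 0.4249 -0.0399  0.088 ] [ 0.4251 -0.0408  0.0869]
dk [ 0.4268 -0.1239  0.105 ] [ 0.4259 -0.123   0.105 ] [ 0.4266 -0.1239  0.1039]
candle [ 0.4215 -0.4135  0.019 ] [ 0.4188 -0.4108  0.019 ] [ 0.4209 -0.4149  0.0151]
cap [ 0.5635 -0.1965  0.036 ] [ 0.5666 -0.1984  0.036 ] [ 0.5638 -0.196   0.0392]
[0.70568165 0.26292285 0.        ]
[ 0.71407065 -0.1141324   0.        ]
```

Call:
play_rows:
  increments: "0.317 -0.127 0.08 0 0 -1;0.317 -0.127 0.08 0 0 -1;0.317 -0.127 0.08 0 0 -1;0.317 -0.127 0.08 0 0 -1;0.317 -0.127 0.08 0 0 -1;0.317 -0.127 0.08 0 0 -1;0.317 -0.127 0.08 0 0 -1;0.317 -0.127 0.08 0 0 -1;0.317 -0.127 0.08 0 0 -1;0.317 -0.127 0.08 0 0 -1"
  claw: 1

```text
clock: 1.35
ee_pos: [0.4216, -0.4133, 0.1429]
orientation: [[0.291, 0.957, -0.0], [0.957, -0.291, -0.001], [-0.001, 0.0, -1.0]]
contact_force: [0.0, -0.1, 0.6]
grip_width: 1.001
finger_force: 0.0
```

Call:
play_rows:
  increments: "0 0 0.06 0 0 -0.18;0 0 0.1 0 0 -0.281;0 0 0.12 0 0 -0.281;0 0 0.13 0 0 -0.281;0 0 0.138 0 0 -0.281;0 0 0.138 0 0 -0.281;0 0 0.138 0 0 -0.281;0 0 0.138 0 0 -0.281;0 0 0.138 0 0 -0.281;0 0 0.138 0 0 -0.281"

```text
clock: 2.6
ee_pos: [0.4225, -0.4124, 0.0048]
orientation: [[-0.001, 1.0, 0.0], [1.0, 0.001, -0.0], [-0.0, 0.0, -1.0]]
contact_force: [-0.3, 0.3, 0.4]
grip_width: 1.001
finger_force: 0.0
```

Call:
play_rows:
  increments: "0 0 0 0 0 0;0 0 0 0 0 0;0 0 0 0 0 0;0 0 0 0 0 0;0 0 0 0 0 0;0 0 0 0 0 0;0 0 0 0 0 0;0 0 0 0 0 0;0 0 0 0 0 0;0 0 0 0 0 0"
  claw: 0.5

```text
clock: 3.85
ee_pos: [0.4225, -0.4123, 0.0046]
orientation: [[-0.001, 1.0, 0.0], [1.0, 0.001, 0.0], [0.0, 0.0, -1.0]]
contact_force: [-0.0, 0.9, -0.6]
grip_width: 0.611
finger_force: 30.0
```

Call:
play_rows:
  increments: "0 0 -0.05 0 0 0;0 0 -0.1 0 0 0;0.02 0.04 -0.1 0 0 0;0.06 0.08 -0.1 0 0 0;0.11 0.11 -0.1 0 0 0;0.16 0.142 -0.1 0 0 0;0.2 0.142 -0.1 0 0 0;0.2155 0.142 -0.1 0 0 0;0.2155 0.142 -0.1 0 0 0;0.2155 0.142 -0.08 0 0 0"

```text
clock: 5.1
ee_pos: [0.5649, -0.1996, 0.0858]
orientation: [[0.001, 1.0, 0.003], [1.0, -0.001, -0.002], [-0.002, 0.003, -1.0]]
contact_force: [-0.3, -0.5, -1.0]
grip_width: 0.61
finger_force: 30.0
```

Call:
play_rows:
  increments: "0 0 0.02 0 0 0;0 0 0.03 0 0 0;0 0 0.036 0 0 0;0 0 0.04 0 0 0;0 0 0.042 0 0 0;0 0 0.043 0 0 0;0 0 0.043 0 0 0;0 0 0.043 0 0 0;0 0 0.043 0 0 0;0 0 0.043 0 0 0"

```text
clock: 6.35
ee_pos: [0.5642, -0.1966, 0.0417]
orientation: [[-0.001, 1.0, 0.0], [1.0, 0.001, -0.0], [-0.0, 0.0, -1.0]]
contact_force: [1.0, 0.6, -0.5]
grip_width: 0.611
finger_force: 30.0
```

Run:
```python
from h import *
o=cams.read_camera("scene"); a=cv2.resize(o[150:270,220:360],None,fx=2.8,fy=2.8,interpolation=2)
t=cams.read_camera("top"); b=cv2.resize(t[145:265,240:380],None,fx=2.8,fy=2.8,interpolation=2)
cv2.imwrite("pics/p1.png",np.hstack([a,b]))
```

```text
(no output)
```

View pics/p1.png

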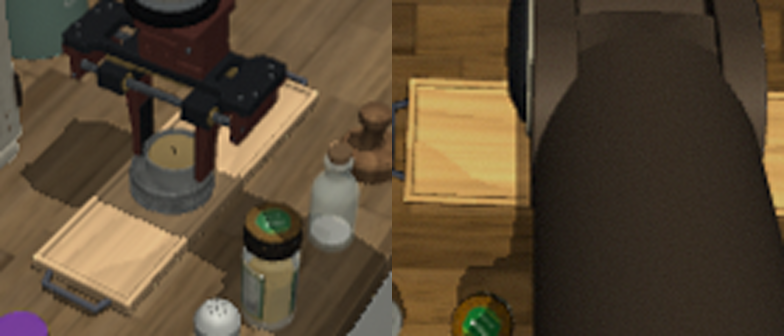

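The tin sits centred on the cap at around (170,165) in the left crop. Releasing it now.

Call:
play_rows:
  increments: "0 0 0 0 0 0;0 0 0 0 0 0;0 0 0 0 0 0;0 0 0 0 0 0;0 0 -0.05 0 0 0;0 0 -0.1 0 0 0;0 0 -0.11 0 0 0;0.0726 -0.1377 -0.11 0 0 0;0.0726 -0.1377 -0.11 0 0 0;0.0726 -0.1377 -0.11 0 0 0"
  claw: 1

```text
clock: 7.7
ee_pos: [0.423, -0.123, 0.1508]
orientation: [[-0.002, 1.0, -0.002], [1.0, 0.002, -0.0], [-0.0, -0.002, -1.0]]
contact_force: [0.6, -1.0, 0.1]
grip_width: 0.997
finger_force: 0.0
```

Call:
play_rows:
  increments: "0 0 0 0 0 0;0 0 0 0 0 0;0 0 0.03 0 0 0;0 0 0.06 0 0 0;0 0 0.09 0 0 0;0 0 0.111 0 0 0;0 0 0.111 0 0 0;0 0 0.111 0 0 0;0 0 0.111 0 0 0;0 0 0.111 0 0 0"

```text
clock: 8.95
ee_pos: [0.4269, -0.1245, 0.0413]
orientation: [[-0.001, 1.0, 0.001], [1.0, 0.001, -0.001], [-0.001, 0.001, -1.0]]
contact_force: [0.6, 0.2, 0.0]
grip_width: 0.998
finger_force: 0.0
```

Call:
play_rows:
  increments: "0 0 0 0 0 0;0 0 0 0 0 0;0 0 0 0 0 0;0 0 0 0 0 0;0 0 0 0 0 0;0 0 0 0 0 0;0 0 0 0 0 0;0 0 0 0 0 0;0 0 0 0 0 0;0 0 0 0 0 0"
  claw: 0.35

```text
clock: 10.2
ee_pos: [0.4265, -0.1242, 0.0407]
orientation: [[-0.002, 1.0, 0.0], [1.0, 0.002, -0.0], [-0.0, 0.0, -1.0]]
contact_force: [0.2, 0.6, 0.8]
grip_width: 0.495
finger_force: 30.0
```

Call:
play_rows:
  increments: "0 0 -0.05 0 0 0;0 0 -0.1 0 0 0;-0.01 0.04 -0.1 0 0 0;-0.05 0.08 -0.1 0 0 0;-0.1 0.11 -0.1 0 0 0;-0.15 0.135 -0.1 0 0 0;-0.2 0.1355 -0.1 0 0 0;-0.213 0.1355 -0.1 0 0 0;-0.213 0.1355 -0.1 0 0 0;-0.213 0.1355 -0.09 0 0 0"

```text
clock: 11.45
ee_pos: [0.563, -0.335, 0.131]
orientation: [[-0.004, 1.0, 0.001], [1.0, 0.004, 0.0], [0.0, 0.001, -1.0]]
contact_force: [0.3, 0.7, -1.1]
grip_width: 0.497
finger_force: 30.0
```

Call:
play_rows:
  increments: "0 0 0.03 0 0 0;0 0 0.05 0 0 0;0 0 0.06 0 0 0;0 0 0.07 0 0 0;0 0 0.075 0 0 0;0 0 0.0775 0 0 0;0 0 0.0775 0 0 0;0 0 0.0775 0 0 0;0 0 0.0775 0 0 0;0 0 0.0775 0 0 0"

```text
clock: 12.7
ee_pos: [0.5622, -0.337, 0.0533]
orientation: [[-0.001, 1.0, 0.0], [1.0, 0.001, -0.0], [-0.0, 0.0, -1.0]]
contact_force: [-0.1, 0.3, -0.9]
grip_width: 0.496
finger_force: 30.0
```

Call:
play_rows:
  increments: "0 0 0 0 0 0;0 0 0 0 0 0;0 0 0 0 0 0;0 0 0 0 0 0;0 0 -0.05 0 0 0;0 0 -0.1 0 0 0;0 0 -0.1 0 0 0;0.03 -0.05 -0.1 0 0 0;0.06 -0.1 -0.1 0 0 0;0.06 -0.1 -0.1 0 0 0"
  claw: 1

```text
clock: 13.95
ee_pos: [0.4574, -0.275, 0.1518]
orientation: [[-0.002, 1.0, -0.005], [1.0, 0.002, 0.001], [0.001, -0.005, -1.0]]
contact_force: [0.3, -0.5, 1.0]
grip_width: 0.997
finger_force: 0.0
```

Call:
play_rows:
  increments: "0.06 -0.01 0 0 0 0;0.12 -0.02 0 0 0 0;0.18 -0.03 0 0 0 0;0.24 -0.04 0 0 0 0;0.3 -0.0404 0 0 0 0;0.3418 -0.0404 0 0 0 0;0.3418 -0.0404 0 0 0 0;0.3418 -0.0404 0 0 0 0;0.3418 -0.0404 0 0 0 0;0.3418 -0.0404 0 0 0 0"

```text
clock: 15.2
ee_pos: [0.4214, 0.0636, 0.1531]
orientation: [[0.001, 1.0, -0.0], [1.0, -0.001, -0.0], [-0.0, -0.0, -1.0]]
contact_force: [-0.5, -0.3, -0.1]
grip_width: 0.999
finger_force: 0.0
```

Run:
```python
from h import *
o=cams.read_camera("scene"); 
t=cams.read_camera("top")
cv2.imwrite("pics/p2.png",cv2.resize(np.hstack([o,t]),None,fx=.71,fy=.71,interpolation=3))
print(sensors.get_obs()['q'])
```

```text
[ 19.08847144  12.63176467 -38.36065919 120.3259964   10.18919776
  50.1605172  -25.15687405]
```

View pics/p2.png

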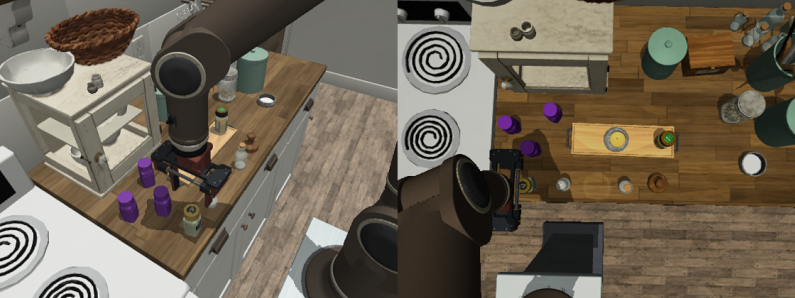

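The candle is centred on the cap at (617,139) and the dark-lid jar stands on the tray at (666,139). The gripper hangs over the yellow-lid jar with clearance to the purple jars.

Call:
play_rows:
  increments: "0 0 0.02 0 0 0;0 0 0.04 0 0 0;0 0 0.06 0 0 0;0 0 0.08 0 0 0;0 0 0.1 0 0 0;0 0 0.113 0 0 0;0 0 0.113 0 0 0;0 0 0.113 0 0 0;0 0 0.113 0 0 0;0 0 0.113 0 0 0"

```text
clock: 16.55
ee_pos: [0.4216, 0.0646, 0.0406]
orientation: [[-0.001, 1.0, 0.001], [1.0, 0.001, -0.0], [-0.0, 0.001, -1.0]]
contact_force: [-0.0, -0.7, 0.4]
grip_width: 1.002
finger_force: 0.0
```

Call:
play_rows:
  increments: "0 0 0 0 0 0;0 0 0 0 0 0;0 0 0 0 0 0;0 0 0 0 0 0;0 0 0 0 0 0;0 0 0 0 0 0;0 0 0 0 0 0;0 0 0 0 0 0;0 0 0 0 0 0;0 0 0 0 0 0"
  claw: 0.35

```text
clock: 17.8
ee_pos: [0.4212, 0.0646, 0.0401]
orientation: [[-0.001, 1.0, -0.0], [1.0, 0.001, -0.0], [-0.0, -0.0, -1.0]]
contact_force: [-0.2, -0.7, -0.6]
grip_width: 0.487
finger_force: 30.0
```

Call:
play_rows:
  increments: "0 0 -0.05 0 0 0;0 0 -0.1 0 0 0;-0.02 0.01 -0.12 0 0 0;-0.07 0.04 -0.12 0 0 0;-0.13 0.08 -0.12 0 0 0;-0.19 0.12 -0.12 0 0 0;-0.25 0.14 -0.12 0 0 0;-0.3 0.1415 -0.12 0 0 0;-0.339 0.1415 -0.12 0 0 0;-0.339 0.1415 -0.12 0 0 0"

```text
clock: 19.05
ee_pos: [0.5616, -0.2792, 0.159]
orientation: [[0.005, 1.0, -0.002], [1.0, -0.005, -0.001], [-0.001, -0.002, -1.0]]
contact_force: [0.1, 0.5, -0.7]
grip_width: 0.484
finger_force: 30.0
```

Call:
play_rows:
  increments: "0 0 0 0 0 0;0 0 0 0 0 0;0 0 0.04 0 0 0;0 0 0.07 0 0 0;0 0 0.09 0 0 0;0 0 0.1 0 0 0;0 0 0.107 0 0 0;0 0 0.107 0 0 0;0 0 0.107 0 0 0;0 0 0.107 0 0 0"

```text
clock: 20.3
ee_pos: [0.5636, -0.2744, 0.0538]
orientation: [[-0.001, 1.0, 0.001], [1.0, 0.001, -0.001], [-0.001, 0.001, -1.0]]
contact_force: [0.0, 0.4, -1.2]
grip_width: 0.488
finger_force: 30.0
```

Call:
play_rows:
  increments: "0 0 0 0 0 0;0 0 0 0 0 0;0 0 0 0 0 0;0 0 0 0 0 0;0 0 -0.05 0 0 0;0 0 -0.1 0 0 0;0 0 -0.1 0 0 0;0.03 -0.03 -0.1 0 0 0;0.07 -0.06 -0.1 0 0 0;0.07 -0.06 -0.1 0 0 0"
  claw: 1

```text
clock: 21.55
ee_pos: [0.5009, -0.2013, 0.1525]
orientation: [[-0.005, 1.0, -0.002], [1.0, 0.005, 0.001], [0.001, -0.002, -1.0]]
contact_force: [0.4, -0.3, 0.5]
grip_width: 0.996
finger_force: 0.0
```

Call:
play_rows:
  increments: "0.06 -0.03 0 0 0 0;0.12 -0.06 0 0 0 0;0.1635 -0.078 0 0 0 0;0.1635 -0.078 0 0 0 0;0.1635 -0.078 0 0 0 0;0.1635 -0.078 0.03 0 0 0;0.1635 -0.078 0.06 0 0 0;0.1635 -0.078 0.09 0 0 0;0.1635 -0.078 0.12 0 0 0;0.1635 -0.078 0.12 0 0 0"

```text
clock: 22.8
ee_pos: [0.4239, -0.0419, 0.0312]
orientation: [[0.0, 1.0, -0.004], [1.0, -0.0, 0.001], [0.001, -0.004, -1.0]]
contact_force: [0.3, -0.5, 0.5]
grip_width: 0.998
finger_force: 0.0
```

Call:
play_rows:
  increments: "0 0 0 0 0 0;0 0 0 0 0 0;0 0 0 0 0 0;0 0 0 0 0 0;0 0 0 0 0 0;0 0 0 0 0 0;0 0 0 0 0 0;0 0 0 0 0 0;0 0 0 0 0 0;0 0 0 0 0 0"
  claw: 0.35

```text
clock: 24.05
ee_pos: [0.4251, -0.0409, 0.0333]
orientation: [[-0.001, 1.0, 0.0], [1.0, 0.001, -0.0], [-0.0, 0.0, -1.0]]
contact_force: [0.9, -1.1, 5.2]
grip_width: 0.451
finger_force: 30.0
```

Call:
play_rows:
  increments: "0 0 -0.03 0 0 0;0 0 -0.06 0 0 0;0 0 -0.08 0 0 0;-0.02 0.04 -0.08 0 0 0;-0.04 0.08 -0.08 0 0 0;-0.06 0.12 -0.08 0 0 0;-0.077 0.141 -0.08 0 0 0;-0.077 0.141 -0.08 0 0 0;-0.077 0.141 -0.08 0 0 0;-0.077 0.141 -0.08 0 0 0"

```text
clock: 25.3
ee_pos: [0.565, -0.1169, 0.113]
orientation: [[-0.003, 1.0, -0.001], [1.0, 0.003, 0.0], [0.0, -0.001, -1.0]]
contact_force: [0.3, -0.7, -0.9]
grip_width: 0.453
finger_force: 29.6
```

Run:
```python
from h import *
o=cams.read_camera("scene"); a=cv2.resize(o[150:290,200:380],None,fx=3.3,fy=3.3,interpolation=2)
cv2.imwrite("pics/p3.png",a)
```

```text
(no output)
```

View pics/p3.png

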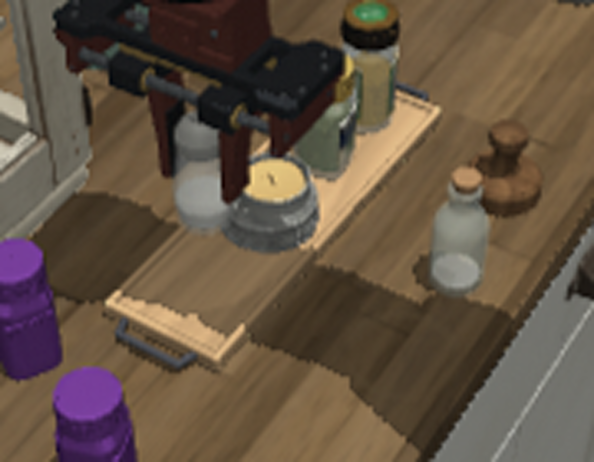

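The shaker hangs upright in the grip, base near (203,225) in the crop, with the other objects standing. Lowering it.

Call:
play_rows:
  increments: "0 0 0.02 0 0 0;0 0 0.04 0 0 0;0 0 0.05 0 0 0;0 0 0.055 0 0 0;0 0 0.06 0 0 0;0 0 0.0635 0 0 0;0 0 0.0665 0 0 0;0 0 0.0665 0 0 0;0 0 0.0665 0 0 0;0 0 0.0665 0 0 0"

```text
clock: 26.6
ee_pos: [0.5661, -0.1177, 0.0469]
orientation: [[-0.001, 1.0, 0.0], [1.0, 0.001, -0.0], [-0.0, 0.0, -1.0]]
contact_force: [0.2, -0.3, -1.4]
grip_width: 0.451
finger_force: 29.6
```

Call:
play_rows:
  increments: "0 0 0.001 0 0 0;0 0 0.001 0 0 0;0 0 0.002 0 0 0;0 0 0.002 0 0 0;0 0 0.002 0 0 0;0 0 0.002 0 0 0;0 0 0.002 0 0 0;0 0 0.002 0 0 0;0 0 0.002 0 0 0;0 0 0.002 0 0 0"

```text
clock: 27.85
ee_pos: [0.566, -0.1176, 0.0454]
orientation: [[-0.002, 1.0, 0.0], [1.0, 0.002, -0.0], [-0.0, 0.0, -1.0]]
contact_force: [-2.6, 0.4, 6.3]
grip_width: 0.452
finger_force: 30.1
```

Contact with the tray floor. Releasing, then retreating up and back toward the robot.

Call:
play_rows:
  increments: "0 0 0 0 0 0;0 0 0 0 0 0;0 0 0 0 0 0;0 0 0 0 0 0;0 0 -0.05 0 0 0;0 0 -0.1 0 0 0;0 0 -0.15 0 0 0;0 0 -0.15 0 0 0;0.05 -0.03 -0.15 0 0 0;0.1 -0.06 -0.15 0 0 0"
  claw: 1

```text
clock: 29.1
ee_pos: [0.5046, -0.0169, 0.1936]
orientation: [[-0.0, 1.0, -0.001], [1.0, 0.0, 0.0], [0.0, -0.001, -1.0]]
contact_force: [0.9, 0.2, 0.5]
grip_width: 0.998
finger_force: 0.0
```

Call:
play_rows:
  increments: "0.05 -0.03 0 0 0 0;0.1 -0.06 0 0 0 0;0.1 -0.06 0 0 0 0;0.1 -0.06 0 0 0 0;0.1 -0.06 0 0 0 0;0.1 -0.06 0 0 0 0;0.1 -0.06 0 0 0 0;0.1 -0.06 0 0 0 0;0.1 -0.06 0 0 0 0;0.1 -0.06 0 0 0 0"

```text
clock: 30.35
ee_pos: [0.4457, 0.0821, 0.1947]
orientation: [[-0.002, 1.0, 0.0], [1.0, 0.002, -0.0], [-0.0, 0.0, -1.0]]
contact_force: [0.9, 0.2, -0.4]
grip_width: 1.0
finger_force: 0.0
```

Run:
```python
from h import *
o=cams.read_camera("scene"); t=cams.read_camera("top")
cv2.imwrite("pics/p4.png",np.hstack([cv2.resize(o[130:310,210:340],None,fx=2.4,fy=2.4,interpolation=2),cv2.resize(t[120:300,220:410],None,fx=2.4,fy=2.4,interpolation=2)]))
```

```text
(no output)
```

View pics/p4.png

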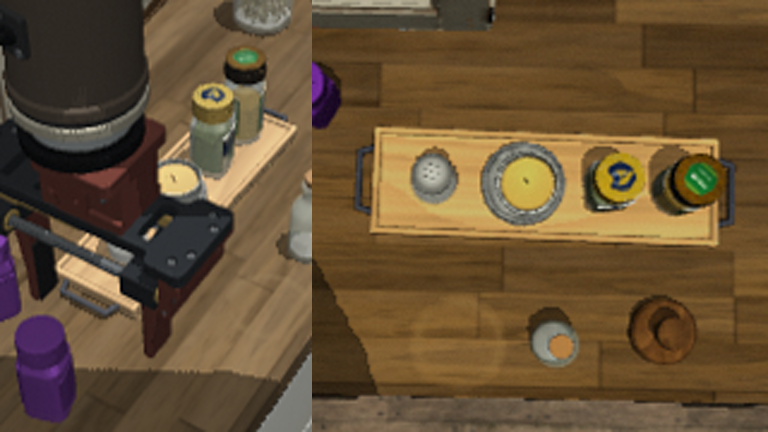

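All four stand in a row in the top view: shaker (433,176), tin (528,182), yellow lid (620,178) and dark lid (698,179). Now checking the positions numerically.

Run:
```python
from h import *
C=np.array([.5643,-.1968]);u=np.array([.018,1])
for n,x,y,z in [("sh",433,175,.1),("can",529,183,.055),("yl",620,178,.108),("dk",698,179,.117),("cap",523,182,.036)]:
    p=onplane("top",((x-312)/2.4+220,y/2.4+120),z)[:2]; d=p-C; print(n,p.round(4),"along",(d@u).round(4),"across",(d[0]-.018*d[1]).round(4))
```

```text
sh [ 0.5612 -0.1176] along 0.0792 across -0.0045
can [ 0.5617 -0.2007] along -0.004 across -0.0025
yl [ 0.5612 -0.2724] along -0.0756 across -0.0018
dk [ 0.5606 -0.3346] along -0.1379 across -0.0012
cap [ 0.5648 -0.1965] along 0.0003 across 0.0005
```

```bash
python3 -c "
from cell import robot
print(robot.finish_job())"
```

```text
the job is handed in; nothing more can be done
None
```

I handed the job in at about 30 s on the robot's clock, with no verdict returned: by my last top-view measurements the tin (about 5 mm off the cap's centre), the shaker and both spice jars are within tolerance, and the butter stamp and corked bottle look undisturbed.

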